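Set the stroke stop of a vial stoppering press

ROBOT

A 6-joint arm with a two-finger parallel gripper is mounted at the origin on a cart in front of the work surface, level with it; the furniture and walls round the work are solid. World frame = base frame: x ahead of the robot, y to its left, z up, the work surface at z = 0. Lengths are in mm, angles in rad, forces in N, time in s.
With the tool pointing down it reaches from about 275 to 825 mm from the base axis. Payload 5.2 kg.
Tool frame: the origin (TCP) lies at the very end of the fingers, on their centre line; the grasp point (between the pads) lies 19 mm behind it; z points along the fingers, y is the line along which they close (so a half turn about z gives the same grasp; the last joint's range is limited). The gripper opens to 93 mm and grips with 3 to 60 N. Pads are 15 mm wide; open, the fingers measure 128 mm over their backs; the gripper's body (75 mm by 188 mm) begins 65 mm behind the grasp point.
Start: joints at [1.07, 0.259, 1.535, -0, 1.348, -0.203], TCP at [161.358, 525.803, 218.653] pointing down, gripper open.
Joint ranges: [-3.14, 3.14], [-0.91, 2.08], [0.19, 2.58], [-1.22, 4.36], [0.22, 2.71], [-3.12, 3.12]. Speed limits (rad/s): [2.57, 2.57, 3.14, 3.14, 3.14, 3.14].

INTERFACE

Orientations are given as [roll, pitch, yaw] about the fixed x, y, z axes, in that order (R = Rz(yaw) Ry(pitch) Rx(roll)).
In Python, from bench import robot gives the robot as it stands. The module is installed in compiled form; this text tells all that it offers. Calls block until the motion is done:
- robot.move_ptp(position, orientation): joint-space move of the TCP to a pose.
- robot.move_linear(position, ori=None, speed=150, f_stop=None): straight line of the TCP; ori=None keeps the orientation; speed is the mean speed in mm/s. With f_stop (N) it stops when the force on the tool has changed by that much, and returns True; else False.
- robot.move_j(angles): joint-space move.
- robot.move_gripper(opening): opening from 0.0 (shut) to 1.0 (fully open); the grip force is fixed at half the most; returns when the fingers have stopped.
- robot.sleep(seconds).
- robot.inverse_kinematics(position, orientation): joint angles nearest the present ones, or None.
- robot.get_image(name): name is "scene" or "top" or "wrist"; returns a dict with "img" (420x560x3 uint8, blue, green, red), "fovy" (degrees; the focal length in pixels is half the picture's height over the tangent of half this angle, whatever the lens; pixels are square), "cx", "cy" (the principal point, pixels), "k1" (the pictures are not rectified: a ray, as slopes to the right and down, at radius r is drawn at 1 + k1 r^2 times it, then the intrinsics apply), "eye" and "orientation" of the camera in the world. Camera axes: x right, y down, z forward; pixel columns grow to the right and rows downward; lengths in mm; the calibration is good to about 2 mm. A picture is of the moment at which its call begins. There is no depth.
A pose or a line that the arm cannot do raises robot.MotionError and nothing moves.
- robot.hand_in(): hands the job in; it is judged then, once.
Readings, each from a call of its own:
- robot.current_t(): time.
- robot.current_qpos(): joint angles.
- robot.current_joint_vel(): joint speeds.
- robot.current_joint_efforts(): joint torques, N m.
- robot.current_tcp_pos(): TCP position.
- robot.current_eef_rot(): TCP orientation.
- robot.current_contact_force(): force on the tool from outside, world axes, zero at the start.
- robot.current_ft_torque(): the same for the moment, N m.
- robot.current_gripper_width(): opening from 0.0 (shut) to 1.0 (fully open).
- robot.current_finger_force(): force on a finger pad.
Only numpy, scipy, OpenCV 4.12 (cv2) and the standard library are available. Lean on these libraries where they do the work, as an engineer would, in place of code of your own. Each camera call takes 0.05 s, during which the arm holds its last target. There are 200 camera calls.

TASK

Set the hand press up for a new batch, using the vial that stands in it as the sample: first draw the wedge stop out by its red knob so that it no longer blocks the lever. Then press the black palm pad down slowly until the resistance firms up because the foot has met the rubber stopper (about 5 N while it travels freely; stop at about 14 N, since the glass breaks a little above 20 N), and let go; the lever stays down by its own friction. Finally note that travel on the press by pushing the wedge in again until it lightly meets the bolt under the lever, without lifting the foot off the stopper; let go and leave the vial tray, the brown bottle and the beaker where they stand.

Things in the scene. Friction and masses are not known exactly. Their poses are not given: they have to be found in the camera images.
- press: grey-blue hand lever press, fixed. Origin: underside, below lever and wedge lines. x runs along the lever, from palm pad (-x) to hinge (+x); z up. Base x -115..115, y -50..35, 14 mm high. Hinge axis along y at x 85, z 98 between cheeks 44 mm wide (y +-21, up to z 120). White nest 40x40 mm, 29 mm high, at x -2. Wedge slides along y at x -58.
- lever_angle (a joint): lever angle in rad: 0 = fully raised (17 deg above level), grows as the pad is pressed down, 0.30 = level. Stays where it is left (friction, about 5 N at the pad). It firms up on the stopper somewhere between 0.19 and 0.29; no reading tells where, as stoppers stand out of the neck by different amounts.
- lever: the hand lever: steel bar 14 mm wide, 18 mm high with black palm pad, white domed pressing foot below it (16 mm across, 85 mm from the hinge axis) and stop bolt. Origin: on the hinge axis.
- bolt_end (a point): lowest point of the domed steel stop bolt below the lever (12 mm across, 140 mm from the hinge axis, 53 mm below the lever's centre line); the wedge meets it from below.
- lever_pad (a point): centre of the upper face of the black rubber palm pad (52 mm along the lever, 42 mm across, 13 mm thick) at the lever's free end. It moves on an arc: 215 mm from the hinge axis along the lever and 18 mm above the lever's centre line. 14 N here is about 20 N at the foot, 23 N about 45 N; once firm, each mm further down adds some 3 to 4 N.
- stop_slide (a joint): position of the wedge stop in m: 0 = drawn right out, 0.054 = pushed right in; grows along the press's +y. Rub 2.5 N. 0.008 or less is clear of the bolt in every case; it starts above 0.044, where the lever would land on the wedge before the foot reaches the stopper. Pushing in 10 mm raises the wedge's top under the bolt by 4 mm.
- stop: the wedge stop: a steel wedge 22 mm wide, 66 mm long on a slide with a red knob, slope 0.4, thick end at the knob. Origin moves with joint stop_slide: at x -58, y = stop_slide, z 0 in the press frame. Above its origin the wedge is 43.5 mm high, and rises 0.4 mm for each mm towards the knob (the press's -y).
- stop_knob (a point): centre of the top of the red upright knob of the wedge stop: 21 mm across, 35 mm tall (z 66 to 101 over the worktop), 110 mm to the press's -y side of the bolt when stop_slide is 0. Can be pinched from above; slides along the press's y only. Push it in with about 6 N: touching is felt as a rise over the 2.5 N rub, and above about 14 N the lever is lifted.
- vial: small clear glass vial, 23 mm across, 45 mm high, loose in the nest under the foot, with a grey rubber stopper of 19 mm that stands out of the neck by an unknown 3 to 9 mm (plus its 3.5 mm thick disc). Origin: centre of its underside, 19 mm over the worktop.
- vial_tray: white block 70x130x30 mm with seven stoppered vials, loose, 75 mm high in all: a bystander. Origin: centre of its underside.
- amber_bottle: brown reagent bottle with black cap, 55 mm across, 124 mm high, loose: a bystander. Origin: centre of its underside.
- beaker: clear beaker, 70 mm across, 80 mm high, loose: a bystander. Origin: centre of its underside.

How it is judged (in metres and radians):
On the way, in this order (a step that is already met when the one before it is completed fails the run):
1. the lever is pressed until the foot bears firmly on the stopper (over 12 N at the foot) (contact force between lever and vial above 12 N), for 0.3 s.
2. the wedge meets the bolt under the lever (contact force between lever and stop above 0.4 N), for 0.2 s.
At the end, for the whole second after the job is handed in: lever and stop are let go and at rest; the foot still bears on the stopper with more than 8 N and the wedge touches the bolt under the lever (more than 0.4 N) (contact force between lever and vial above 8 N and contact force between lever and stop above 0.4 N and velocity of joint lever_angle below 0.01 rad/s and velocity of joint stop_slide below 0.002 m/s).
It fails at once if the stopper is pressed with more than 45 N at the foot (about 23 N at the pad) (contact force between lever and vial above 45 N).
It fails at once if the vial tray, the brown bottle or the beaker is moved by more than 15 mm (distance of any of vial_tray, amber_bottle, beaker from where it was at the start of the episode above 0.015 m).
It also fails if it takes over 58 s, if anything falls off the work surface, if the arm or the gripper's body presses on something with over 40 N, if the wrist force passes 120 N, or if a joint passes its speed limit or range.

## Working session

There is one attempt and no reset: what is moved stays moved. The work goes in short steps, each a Python script; the robot and the scene stay as the last script left them, time stands still between calls to the robot, and variables do not carry over. Pictures are saved under pics/ and viewed, at most 10 in all, crops included, and the job is handed in when it is done.

```bash
mkdir -p pics; cat > h.py <<'E'
import numpy as np, cv2
from bench import robot
from scipy.spatial.transform import Rotation as R
def cam(name,fn=None):
    c=robot.get_image(name)
    if fn: cv2.imwrite('pics/'+fn,c['img'])
    return c
def ray(c,u,v):
    f=210/np.tan(np.radians(c['fovy'])/2)
    K=np.array([[f,0,c['cx']],[0,f,c['cy']],[0,0,1.]])
    p=cv2.undistortPoints(np.array([[[u,v]]],float),K,np.array([c['k1'],0,0,0.]))[0,0]
    o=np.array(c['orientation'],float)
    Rm=o if o.shape==(3,3) else R.from_euler('xyz',o).as_matrix()
    d=Rm@np.array([p[0],p[1],1.]); return np.array(c['eye'],float),d/np.linalg.norm(d)
def onz(c,u,v,z):
    e,d=ray(c,u,v); return e+d*(z-e[2])/d[2]
E
python3 - <<'E'
from h import *
for n in('scene','top'):
    c=cam(n,n+'1.png'); print(n,{k:c[k] for k in c if k!='img'})
print(robot.current_t(),robot.current_eef_rot())
E
```

```text
scene {'fovy': 52.0095689480603, 'cx': 279.0864724518026, 'cy': 213.0138835011403, 'k1': -0.11317408585445211, 'eye': array([ 162.58680085, -642.03846021,  610.35106053]), 'orientation': array([-2.14161631, -0.02317469, -0.47924715])}
top {'fovy': 44.903145782872414, 'cx': 283.3208384825617, 'cy': 213.55053245412148, 'k1': -0.15129815453788664, 'eye': array([ 388.46112512,   43.05625103, 1306.08013424]), 'orientation': array([-2.9978979 ,  0.00411928, -1.56378591])}
0.1 [-3.14003736e+00 -3.40066964e-04  2.84380094e+00]
```

View pics/scene1.png

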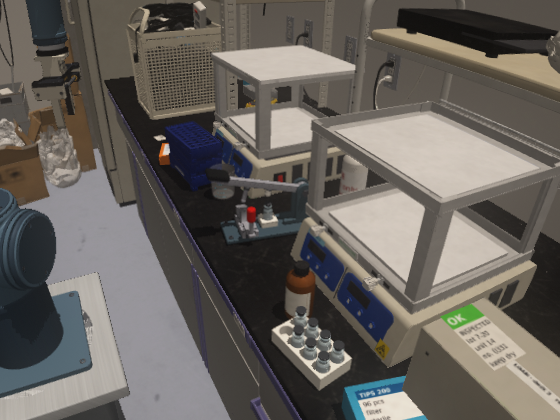

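View pics/top1.png

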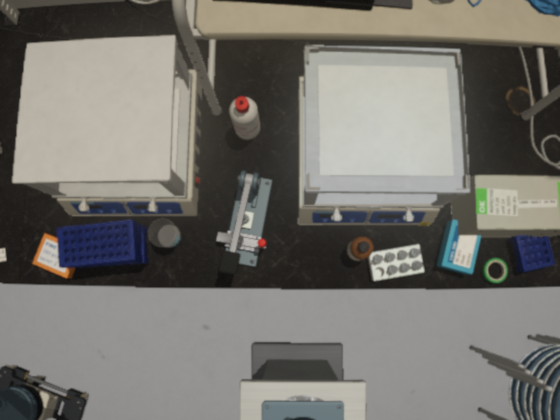

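The scene view shows the press mid-bench, with the red knob at (251,214) and the pad at (219,173). In the top view the knob is at (262,242), the hinge near (247,180) and the dark pad near (228,278). Next I'll zoom in.

```bash
python3 - <<'E'
import cv2,numpy as np
from h import *
t=cv2.imread('pics/top1.png');s=cv2.imread('pics/scene1.png')
a=cv2.resize(t[160:300,200:290],None,fx=4.2,fy=4.2,interpolation=cv2.INTER_CUBIC)
b=cv2.resize(s[150:250,195:320],None,fx=3.2,fy=3.2,interpolation=cv2.INTER_CUBIC)
o=np.zeros((600,800,3),np.uint8);o[:588,:378]=a;o[:320,390:790]=b
cv2.imwrite('pics/z1.png',o)
for n,i,roi in(('top',t,(220,270,240,290)),('scene',s,(200,230,235,265))):
    h=cv2.cvtColor(i,cv2.COLOR_BGR2HSV)
    m=((h[...,0]<8)|(h[...,0]>172))&(h[...,1]>150)&(h[...,2]>70)
    k=np.zeros_like(m);k[roi[0]:roi[1],roi[2]:roi[3]]=1;m&=k
    v,u=np.nonzero(m);print(n,len(u),u.min(),u.max(),v.min(),v.max(),u.mean(),v.mean())
    
E
```

```text
top 53 258 266 238 246 262.0188679245283 242.20754716981133
scene 133 247 255 206 222 251.0300751879699 213.81203007518798
```

View pics/z1.png

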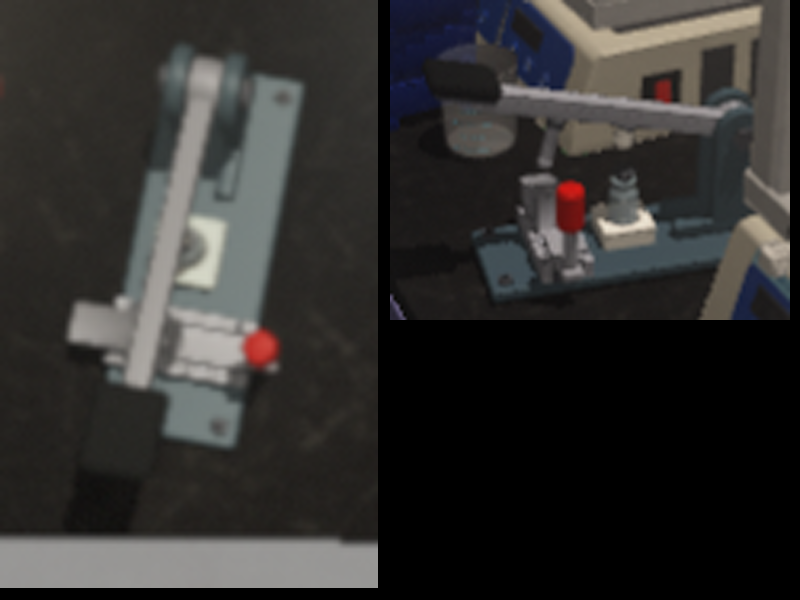

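The crop shows the right base edge from (302,82) to (235,446) in the crop (4.2x zoom, offset (200,160)). It also shows the knob top, the pad at about (123,430), the hinge at about (205,80) and the white nest. I'll compute the press pose from these.

```bash
python3 - <<'E'
from h import *
t=cam('top');s=cam('scene')
z=lambda X,Y:((X+.5)/4.2+199.5,(Y+.5)/4.2+159.5)
P=onz(t,*z(302,82),14);Q=onz(t,*z(235,446),14)
print(P,Q,np.linalg.norm(P-Q)); ax=(P-Q)/np.linalg.norm(P-Q); print('yaw',np.arctan2(ax[1],ax[0]))
ay=np.array([-ax[1],ax[0],0]); O=(P+Q)/2+50*ay; O[2]=0; print('O',O)
K=onz(t,262,242.2,97); print('knob',K, (K-O)@ax,(K-O)@ay)
e,d=ray(s,251,206.5+2); k=(K-e)@d; print('scene ray closest to knob top', e+k*d-K)
for n,p,zz in(('nest',(200,252),29),('hinge',(205,80),107),('pad',(123,432),178)):
    p=onz(t,*z(*p),zz); print(n,p,(p-O)@ax,(p-O)@ay)
# pad seen in scene: zoom (463,80)
e,d=ray(s,195+(463-390)/3.2,150+80/3.2); k=(p-e)@d; print('scene ray vs pad',e+k*d-p)
c=cam('wrist'); print(c['eye'],c['orientation'],c['fovy'])
E
```

```text
[665.45154789  80.95469966  14.        ] [440.96347507 119.15001564  14.        ] 227.71424417635308
yaw -0.16853018411311524
O [561.59418841 149.3439761    0.        ]
knob [493.95386126  99.66411399  97.        ] -58.349044887843924 -60.32156759709111
scene ray closest to knob top [-1.8627981   2.47685859  2.40618384]
nest [557.05841568 141.06202287  29.        ] -3.082350254219394 -8.925418789103432
hinge [646.40062776 133.97239634 107.        ] 86.1832624890282 -0.9289167192916401
pad [441.1334774  168.87845139 178.        ] -122.0306547923628 -0.9475832865518636
scene ray vs pad [ -1.12669804  -6.06960142 -11.70498844]
[ 82.26890339 550.42978933 384.54680463] [2.83769993e+00 3.41340582e-04 1.27225093e+00] 68.96568442529494
```

```bash
cat >> h.py <<'E'
Y0=-0.1685; O=np.array([561.6,149.3,0]); ax=np.array([np.cos(Y0),np.sin(Y0),0]); ay=np.array([-ax[1],ax[0],0])
def W(x,y,z): return O+x*ax+y*ay+np.array([0,0,z])
def L(p): d=np.array(p)-O; return np.array([d@ax,d@ay,d[2]])
G=[np.pi,0,1.75]
def redmask(i):
    h=cv2.cvtColor(i,cv2.COLOR_BGR2HSV)
    return (((h[...,0]<8)|(h[...,0]>172))&(h[...,1]>130)&(h[...,2]>60)).astype(np.uint8)
E
python3 - <<'E'
from h import *
robot.move_ptp(W(-58,-62,215),G); robot.move_gripper(0.55)
c=cam('wrist','w1.png')
n,l,st,ce=cv2.connectedComponentsWithStats(redmask(c['img']))
for i in range(1,n):
    if st[i,4]>40: print(st[i],ce[i])
print(robot.current_t(),robot.current_tcp_pos(),robot.current_qpos())
E
```

```text
[460  52  27  13 209] [472.27751196  57.36842105]
[272 183  22  26 455] [282.82197802 195.84615385]
3.1 [494.03290967  97.86438634 215.00673329] [-2.62437612e-02  1.77583883e-01  1.64858358e+00 -1.55499557e-05
  1.31539565e+00 -2.05400939e-01]
```

View pics/w1.png

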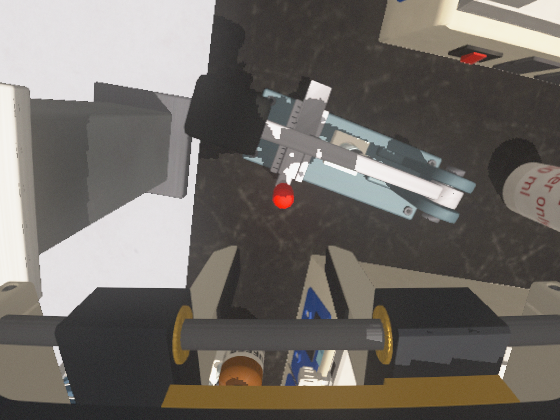

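The wrist view shows the knob's top disc at about (283,198), the fingers open below it in the picture, and the lever and pad to the upper left. I'll check the knob's position from this view.

```bash
python3 - <<'E'
from h import *
c=cam('wrist'); t=cam('top')
K=onz(c,283,198,101); print('knob wrist',K,L(K))
A=onz(c,272,198,101);B=onz(c,294,198,101);print('width',np.linalg.norm(A-B))
# two-view triangulation
e1,d1=ray(c,283,198);e2,d2=ray(t,262,242)
a,b=np.linalg.lstsq(np.c_[d1,-d2],e2-e1,rcond=None)[0];print(e1+a*d1,e2+b*d2)
E=onz(c,408,211,14);print('screw hinge side',L(E)); print('force',robot.current_contact_force())
E
```

```text
knob wrist [494.70259089 105.38024865 101.        ] [-58.58446156 -54.51668339 101.        ]
width 20.89832008986572
[495.68711333 100.36565153  82.2345595 ] [495.72657111 100.36123121  82.23781086]
screw hinge side [105.21188186 -38.64657084  14.        ]
force [0.1752238  0.82656869 0.51937817]
```

```bash
python3 - <<'E'
from h import *
r=robot.move_linear(W(-58.4,-60,78),speed=90,f_stop=8); print('down',r,L(robot.current_tcp_pos()))
if not r:
    robot.move_gripper(0.0)
    print('w',robot.current_gripper_width()*93,robot.current_finger_force(),robot.current_contact_force())
    p=L(robot.current_tcp_pos())
    r=robot.move_linear(W(p[0],p[1]-58,78),speed=40,f_stop=12); print('pull',r,L(robot.current_tcp_pos()),robot.current_contact_force())
print(robot.current_t())
cam('scene','s2.png')
E
```

```text
down False [-58.00609631 -59.94066403  78.49925634]
w 20.399349700544352 30.00003933906555 [ 0.81203656 -0.06434867 -0.69926986]
pull True [ -58.46925086 -111.38669443   78.01018873] [-0.15164182  1.98052683  4.36353486]
6.6583
```

```bash
python3 - <<'E'
from h import *
robot.move_gripper(0.55); p=robot.current_tcp_pos()
robot.move_linear([p[0],p[1],235],speed=200)
c=cam('wrist');s=cam('scene')
w=cv2.resize(c['img'][40:300,150:500],None,fx=1.7,fy=1.7); s_=cv2.resize(s['img'][150:250,195:320],None,fx=1.6,fy=1.6)
o=np.zeros((600,800,3),np.uint8);o[:w.shape[0],:w.shape[1]]=w;o[440:600,:200]=s_
cv2.imwrite('pics/z2.png',o)
n,l,st,ce=cv2.connectedComponentsWithStats(redmask(c['img']))
for i in range(1,n):
    if st[i,4]>150:
        print(st[i],L(onz(c,st[i,0]+st[i,2]/2,st[i,1]+st[i,3]-st[i,2]/2,101)))
print(robot.current_t())
E
```

```text
[473   7  27  15 240] [ 51.86118032 117.29759001 101.        ]
[273 183  21  24 399] [ -58.75595358 -106.13779105  101.        ]
8.4417
```

View pics/z2.png

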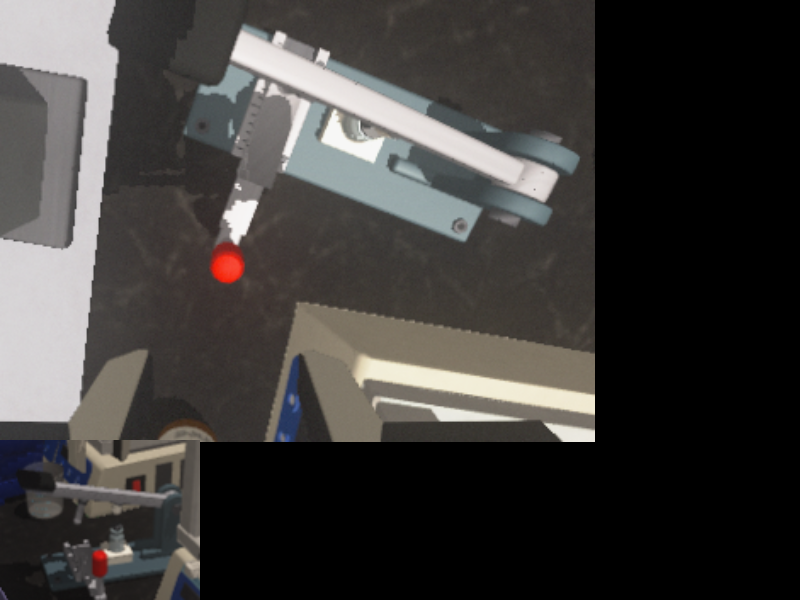

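The wedge is fully out: the wrist view puts the knob at crop (228,262), and pulling stopped against the end stop. Next I press the pad.

```bash
cat > press.py <<'E'
from h import *
def pad(phi):
    a=0.30-phi; return 85-215*np.cos(a)+18*np.sin(a), 98+215*np.sin(a)+18*np.cos(a)
robot.move_gripper(0.0)
x,z=pad(0); print(x,z)
robot.move_linear(W(x,-1,z+30),speed=200); robot.sleep(0.3)
F0=robot.current_contact_force(); print('F0',F0)
x1,z1=pad(0.16)
print(robot.move_linear(W(x,-1,z+4),speed=60,f_stop=8))
print(robot.move_linear(W(x1,-1,z1),speed=20,f_stop=11),L(robot.current_tcp_pos()))
robot.sleep(.1)
F=robot.current_contact_force()-F0; print('F',F,robot.current_t())
if robot.current_tcp_pos()[2]<z1+5:
    x2,z2=pad(0.33)
    print(robot.move_linear(W(x2,-1,z2),speed=7,f_stop=13.5-F[2]),L(robot.current_tcp_pos()),robot.current_contact_force()-F0)
    for i in range(3): robot.sleep(.15); print(robot.current_contact_force()-F0,robot.current_tcp_pos()[2])
print(robot.current_t())
E
python3 press.py
```

```text
-115.07798144210116 178.7329012364489
F0 [0.83521652 0.13900317 0.21094319]
False
False [-125.31826742   -0.93584766  146.2433861 ]
F [-2.45831395  0.18238549  4.67843986] 13.2
True [-129.19894845   -0.93948861  123.73656188] [-1.12545858  0.30918855  3.83438312]
[-1.96696318  0.56768482  4.22938401] 123.72741533764231
[-1.58626603 -0.34195475  5.02941001] 123.72065342064664
[-1.32972832  0.31716004  4.67543816] 123.73894543259046
16.7333
```

```bash
python3 - <<'E'
from h import *
F0=np.array([.83,.14,.21])
print((robot.current_contact_force()-F0).round(1))
p=robot.current_tcp_pos(); z=p[2]
for k in range(12):
    z-=0.4
    r=robot.move_linear([p[0],p[1],z],speed=6,f_stop=9)
    f=robot.current_contact_force()-F0; robot.sleep(.08); g=robot.current_contact_force()-F0
    print(k,r,round(z,2),round(robot.current_tcp_pos()[2],2),f.round(1),g.round(1))
    if (f[2]+g[2])/2>13: break
print(robot.current_t())
E
```

```text
[-1.3  0.3  4.7]
0 False 123.34 123.71 [-2.5 -0.5  6.1] [-3.5 -1.   6.7]
1 False 122.94 123.64 [-3.3 -0.6  9.9] [-2.5 -1.7  9.6]
2 False 122.54 123.49 [-4.3 -1.1 11.2] [-3.4 -1.2 11.3]
3 False 122.14 123.34 [-4.7  0.6 13.9] [-5.  -1.4 13.4]
18.0667
```

```bash
cat > push.py <<'E'
from h import *
def f(n=6):
    a=[]
    for _ in range(n): a.append(robot.current_contact_force()); robot.sleep(.02)
    return np.mean(a,0)
robot.sleep(.3); print(f())
p=robot.current_tcp_pos(); robot.move_linear([p[0],p[1],p[2]+60],speed=60)
robot.move_linear(W(-90,-70,235),speed=200); robot.move_linear(W(-58.5,-111.5,180),speed=200); robot.move_gripper(0.55)
print(robot.move_linear(W(-58.5,-111.5,78),speed=100,f_stop=8))
robot.move_gripper(0.0); robot.sleep(.1)
F0=f(); p0=L(robot.current_tcp_pos()); print('w',robot.current_gripper_width()*93,p0,F0)
r=robot.move_linear(W(p0[0],p0[1]+40,p0[2]),speed=10,f_stop=5.5)
p=L(robot.current_tcp_pos()); print('push',r,p-p0,'Fy',(f()-F0)@ay,robot.current_t())
E
python3 push.py
```

```text
[-4.0772067  -0.84597419 13.79572585]
False
w 20.641034629879485 [ -58.47262835 -111.49621553   78.10027306] [-0.67574392  0.12529629  2.106881  ]
push True [ 1.45058100e-01  1.55268940e+01 -3.91128997e-03] Fy 1.0198183934366245 25.6667
```

```bash
cat > push2.py <<'E'
from h import *
def f(n=8):
    a=[]
    for _ in range(n): a.append(robot.current_contact_force()); robot.sleep(.02)
    return np.mean(a,0)
F0=np.array([-.676,.125,2.107])
p=L(robot.current_tcp_pos()); y=p[1]
for k in range(14):
    y+=0.3
    robot.move_linear(W(p[0],y,p[2]),speed=6,f_stop=7)
    g=-(f()-F0)@ay; print(k,round(y,2),round(L(robot.current_tcp_pos())[1],2),round(g,2))
    if g>5.6: break
print(robot.current_t())
E
python3 push2.py
```

```text
0 -95.69 -95.93 2.58
1 -95.39 -95.82 5.16
2 -95.09 -95.7 5.94
26.8833
```

```bash
python3 - <<'E'
from h import *
robot.sleep(.2); robot.move_gripper(0.55)
p=robot.current_tcp_pos(); robot.move_linear([p[0],p[1],235],speed=150)
c=cam('wrist');s=cam('scene')
w=cv2.resize(c['img'][60:260,180:480],None,fx=2,fy=2); s_=cv2.resize(s['img'][165:250,200:315],None,fx=2.3,fy=2.3,interpolation=cv2.INTER_CUBIC)
o=np.zeros((600,800,3),np.uint8);o[:400,:600]=w;o[400:400+s_.shape[0],:s_.shape[1]]=s_
cv2.imwrite('pics/z3.png',o); print(robot.current_t())
n,l,st,ce=cv2.connectedComponentsWithStats(redmask(c['img']))
for i in range(1,n):
    if st[i,4]>150: print(st[i],L(onz(c,st[i,0]+st[i,2]/2,st[i,1]+st[i,3]-st[i,2]/2,101)))
E
```

```text
29.0833
[466  23  27  13 217] [ 51.27440824 120.1147987  101.        ]
[273 182  21  25 401] [-58.4258464  -90.68052691 101.        ]
```

View pics/z3.png

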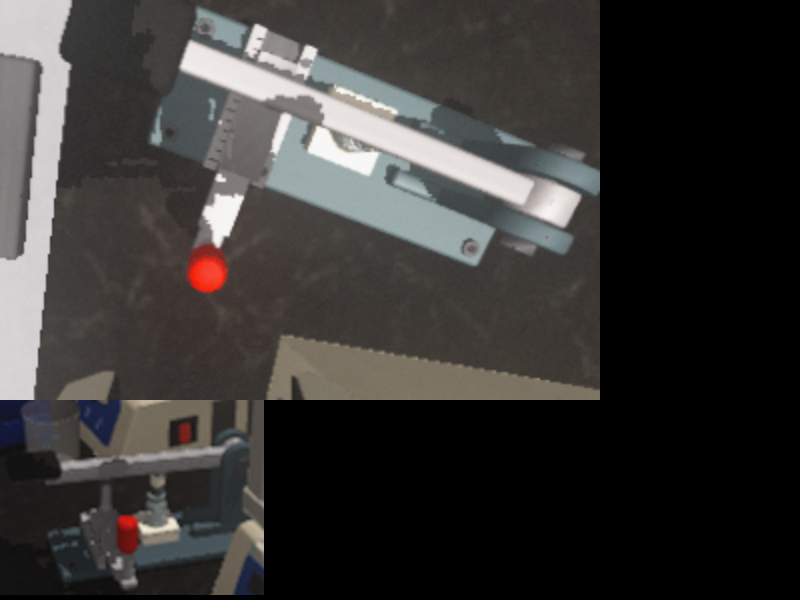

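The lever is down with the foot on the stopper (scene crop around (157,478)). The wedge is in under the bolt, with the knob at crop (207,270): 15.5 mm in, against the 15.6 mm I predicted. Everything is released, so I'll hand in.

```bash
python3 -c "
from bench import robot
print(robot.hand_in(),robot.current_t())"
```

```text
the job is handed in; nothing more can be done
the job is handed in; nothing more can be done
```

The job is handed in at about 29 s with no verdict shown: I drew the wedge out, pressed the pad to about 13.8 N on the stopper, pushed the wedge back in about 16 mm to light contact with the bolt (about 6 N), and let both go; the arm never went near the tray, bottle or beaker.

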